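# Set sine centres on a gauge block and turn the tapered mandrel flat side up

## Task

Set up the sine centres for gauging the tapered mandrel: stand the 30 mm gauge block on the base so that it is centred under the roller at the plate's free end, and lower the raised plate until the roller rests on it. Turn the mandrel between its centres until the milled flat faces straight up. Leave the other two gauge blocks, the pewter cup and the metronome where they stand.

Things in the scene. Friction and masses are not known exactly. Their poses are not given: they have to be found in the camera images.
- sine: Fixed steel base of the sine centres: slab 90 (its x) x 310 (its y) x 22 mm high, origin at the centre of its underside, z up. The plate is hinged near its -y end; the +y end is the free end, where a bare ledge (y = 95 to 155 mm, top at z = 22) gives room to set a gauge block and slide it in under the roller. A thin curved stay stands at x = 41 to 51, y = -40 to -25, up to z = 78 mm.
- under_roller (a point): Fixed point on the base's top face straight below the roller's axis when the roller rests on the 30 mm block, at y = +83, z = 22 mm in the base's frame: the gauge block's centre belongs here, within 9 mm along y and 20 mm along x. While the plate is raised the roller stands up to 11 mm nearer the hinge.
- hinge (a point): Fixed middle of the hinge axis, which runs along the base's x, at y = -115, z = 32 mm in the base's frame; cheeks beside it reach z = 52. It is also the origin of plate frame P used below: x as the base's x, y along the plate to the free end, z square to the plate; P is the base's frame turned about x by the plate's tilt. The plate is 70 wide, y = -12 to 208, z = 0 to 20 mm in P.
- sine_plate (a joint): Tilt of the plate on its hinge, rad; 0 = level, growing as the free end rises (starts at 0.21 to 0.36, stop at 0.5). The stiff friction stay holds it wherever it is left, also when let go: about 4 N down on the free end lowers it, about 18 N lifts it. With the roller on a 30 mm block standing on the base it reads asin(30/200) = 0.151.
- roller (a point): Middle of the axis of the 20 mm diameter, 70 mm long roller under the plate's free end, at P (0, 200, 0) mm; its underside is the lowest part there, 10 mm below this point.
- plate_end (a point): Point on the plate's top face near the free end, P (0, 192, 20) mm: a bare place to press down on. The top is bare from P y = 173 to the plate's end at 208.
- headstock (a point): Middle of the top of the headstock, the centre block at the free end: 26 mm wide, P y = 147 to 173, z = 20 to 83 mm (foot 46 wide, 14 high), carried by the plate; its small point holds the mandrel's thin end.
- tailstock (a point): Middle of the top of the tailstock, the centre block at the hinge end: 26 mm wide, P y = 0 to 26, z = 20 to 83 mm (foot 46 wide, 14 high), carried by the plate; its small point holds the mandrel's thick end.
- mandrel (a joint): Turn of the tapered mandrel on its axis, rad, no stops. 0 (or a full turn) = flat up, dog's tail level along the base's -x. Growing, the tail rises over the top to the base's +x: pi/2 = tail up, flat facing the base's +x. It stays where left; about 1 N at the tail turns it. Starts at 0.7 to 2.6. Axis along P's y at z = 70 mm. Shank 16 dia. y = 34 to 70, taper 36 to 17.8 dia. y = 70 to 130 mm.
- flat (a point): Centre of the milled flat along one side of the taper (12 to 18 mm wide, 60 long, a thin scribed line down its middle), 11 mm from the axis. The point's z axis points straight out of the flat. The taper's half angle is 0.151 rad, so z is vertical when the plate rests on the 30 mm block and the flat is up.
- dog_eye (a point): Centre of the dog on the mandrel's axis, P (0, 50, 70) mm. The dog is a steel carrier clamped on the thick shank: eye 28 mm diameter, 12 wide along the axis, a straight tail on one side and a small set screw (to radius 26) on the other. The tail points a quarter turn from the flat: seen from the free end, towards the base's -x when the flat is up.
- dog_tail (a point): Middle of the end face of the dog's tail, 44 mm from the axis. The tail is a bar 10 mm wide along the mandrel's axis and 9 mm thick, pointing straight out from the dog's eye.
- gauge30: The 30 mm gauge block: loose polished steel block 24 x 24 mm, 30 high, about 130 g, standing upright with a small round hole in its top; origin at the centre of its underside. It starts on the stand.
- gauge20: Bystander: gauge block like it but 20 mm high, also on the stand; origin at the centre of its underside.
- gauge40: Bystander: gauge block like it but 40 mm high, also on the stand; origin at the centre of its underside.
- stand: Fixed dark wooden board 220 (its x) x 60 x 6 mm high on which the three gauge blocks stand in a row along its x, about 70 mm apart, in any order and turned up to 0.5 rad; origin at the centre of its underside.
- cup: Bystander: loose open pewter cup, 68 mm across the rim, 75 mm high; origin at the centre of its underside.
- metronome: Bystander: loose walnut pyramid metronome, 122 mm square at the foot, 221 mm high; origin at the centre of its underside.
Things that resemble listed ones, but are neither listed nor needed, are in the scene too. Leave any pink, red or yellow look-alike of the gauge30 alone.

How it is judged:
By the outcome, as a careful person would: the job done as asked, in the order asked, and still so for the second after the job is handed in, with the robot touching nothing.
It also fails if it takes over 59 s, if anything falls off the work surface, if the arm or the gripper's body presses on something with over 40 N, if the wrist force passes 120 N, or if a joint passes its speed limit or range.

## Robot

A 6-joint arm with a two-finger parallel gripper is mounted at the origin on the work surface. World frame = base frame: x ahead of the robot, y to its left, z up, the work surface at z = 0. Lengths are in m, angles in rad, forces in N, time in s.
With the tool pointing down it reaches from about 0.425 to 0.925 m from the base axis. Payload 12.5 kg.
Tool frame: the origin (TCP) lies on the centre line of the jaws, within the pads' length; the fingertips stand 8 mm ahead of it and the grasp point (between the pads) lies 11 mm behind it; z points along the fingers, y is the line along which they close (so a half turn about z gives the same grasp; the last joint's range is limited). The gripper opens to 85 mm and grips with 20 to 120 N. Pads are 22 mm wide; open, the fingers measure 114 mm over their backs; the gripper's body (76 mm by 85 mm) begins 54 mm behind the grasp point. The pads swing forward as they close: fully open they stand 13 mm farther back than shut.
Start: joints at [-1.258, 0.491, 1.559, -0, 1.092, -0.106], TCP at [0.254, -0.571, 0.239] pointing down, gripper open.
Joint ranges: [-3.1, 3.1], [-0.84, 2.19], [0.05, 2.79], [-1.13, 4.28], [0.06, 2.93], [-2.69, 2.69]. Speed limits (rad/s): [2.22, 2.22, 2.79, 3.14, 3.14, 3.14].

## Interface

Orientations are given as a 3x3 rotation matrix whose columns are the frame's x, y, z axes.
In Python, from cell import status, optics, workorder gives the robot as it stands.
- The arm moves only by the shell command python3 -m jog 'ROWS' [OPENING] [FORCE]. ROWS is text: rows parted by semicolons, each of 6 numbers parted by spaces: the shift along the tool's x, y, z in units of 60 mm (1.0 is 60 mm), then the turn, a rotation vector about the tool's x, y, z in degrees. A call has exactly 5 rows; each row is the pose to reach, as a shift and turn from the pose commanded when the call began, along the tool's axes at that moment; what a row does not reach only later rows make up. A row lasts 1/8 s, in which the tool goes at most 62.5 mm and 10.7 degrees, less where a joint would pass 70% of its speed; a pose out of reach is approached as far as the arm can. A call with a gripper value outside its range is refused whole. OPENING is the closure, from -1 (fully open) to 1 (shut), so that 0 is half open, set as the call begins (- or left out, the last holds). The fingers move at their own pace and stop on an object; FORCE is the grip in N (left out, the last holds). Time passes only in rows, so rows that repeat a pose let the fingers close, or fill a call up. It gives the time, the measured TCP pose, the force, the opening and the grip force at its end, in the units of the state.
- status.get_state(): the state, without advancing time (a new reading comes with each control period).
- optics.get_image(name): name is "scene" or "top"; returns a dict with "frame" (480x640x3 uint8, blue, green, red), "K" (3x3 intrinsics, pixels), "position" and "orientation" of the camera in the world. Camera axes: x right, y down, z forward; pixel columns grow to the right and rows downward; lengths in m; the calibration is good to about 2 mm. A picture is of the moment at which its call begins. There is no depth.
- workorder.finish_job(): hands the job in; it is judged then, once.
The state is a dict: "t": time; "joints": joint angles; "qd": joint speeds; "joint_efforts": joint torques, N m; "ee_pos": TCP position; "tool_rot": TCP orientation; "wrist_force": force on the tool from outside, world axes, zero at the start; "torque": the same for the moment, N m; "finger_gap": opening from 0.0 (shut) to 1.0 (fully open); "finger_force": force on a finger pad.
Only numpy, scipy, OpenCV 4.12 (cv2) and the standard library are available. Lean on these libraries where they do the work, as an engineer would, in place of code of your own. Each camera call takes 0.05 s, during which the arm holds its last target. There are 200 camera calls.

## Working session

There is one attempt and no reset: what is moved stays moved. The work goes in short steps, Python scripts to look and compute and a shell command to move; the robot and the scene stay as the last step left them, time stands still between calls to the robot, and variables do not carry over. Pictures are saved under pics/ and viewed, at most 10 in all, crops included, and the job is handed in when it is done.

```bash
mkdir -p pics; ls; python3 - <<'E'
from cell import status, optics
import cv2,numpy as np
np.set_printoptions(precision=4,suppress=True)
for n in("scene","top"):
    d=optics.get_image(n); cv2.imwrite(f"pics/{n}0.png",d["frame"]); print(n,d["K"],d["position"],d["orientation"])
s=status.get_state();print(s)
E
```

```text
pics
scene [[566.1844   0.     320.6482]
 [  0.     566.1844 245.2526]
 [  0.       0.       1.    ]] [ 1.4085 -0.0562  1.0191] [[ 0.0161  0.7406 -0.6718]
 [ 0.9999 -0.0143  0.0082]
 [-0.0035 -0.6718 -0.7407]]
top [[462.165    0.     315.026 ]
 [  0.     462.165  243.9472]
 [  0.       0.       1.    ]] [ 0.5277 -0.0239  1.0706] [[ 0.0174 -0.9986  0.0505]
 [-0.9997 -0.0183 -0.0176]
 [ 0.0185 -0.0502 -0.9986]]
{'t': 0.1, 'joints': array([-1.2576,  0.4915,  1.5594,  0.    ,  1.0917, -0.1056]), 'qd': array([-0.0022, -0.0008, -0.0019,  0.0003,  0.001 ,  0.0012]), 'joint_efforts': array([  0.0045, -61.9441, -26.2027,  -0.0001,   0.0029,   0.    ]), 'ee_pos': array([ 0.2541, -0.5708,  0.2388]), 'tool_rot': array([[ 0.9136,  0.4067, -0.0003],
       [ 0.4067, -0.9136,  0.0009],
       [ 0.0001, -0.0009, -1.    ]]), 'wrist_force': array([0.3825, 0.5181, 0.0168]), 'torque': array([-0.035 , -0.0249,  0.0354]), 'finger_force': 0.0, 'finger_gap': 0.9978644833261906}
```

View pics/scene0.png

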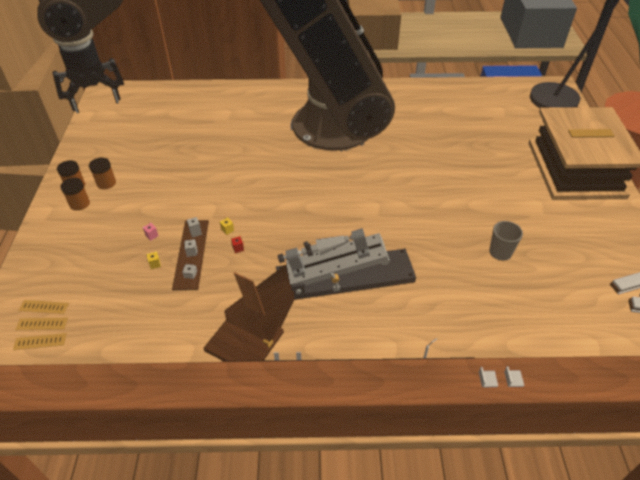

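View pics/top0.png

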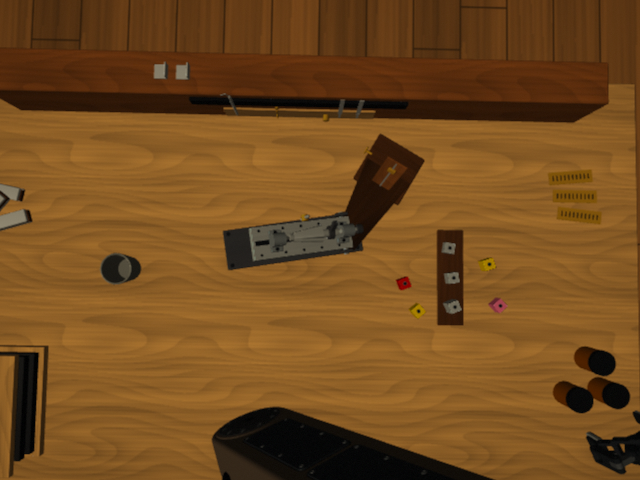

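Scene: sine centres at about (340,265), with the ledge at image right (world +y). The stand is at (190,255) with three grey blocks at (194,227), (190,247), (189,271). The pink, yellow and red cubes around it are look-alikes, the cup is at (505,240) and the metronome at (250,315). I'll enlarge both areas next.

```bash
python3 - <<'E'
import cv2,numpy as np
s=cv2.imread("pics/scene0.png");t=cv2.imread("pics/top0.png")
R=lambda im,x,y,w,h,f:cv2.resize(im[y:y+h,x:x+w],None,fx=f,fy=f,interpolation=cv2.INTER_CUBIC)
a=R(s,160,210,80,85,3.5); b=R(t,425,225,80,105,3.5)   # blocks
c=np.zeros((max(a.shape[0],b.shape[0]),a.shape[1]+b.shape[1],3),np.uint8);c[:a.shape[0],:a.shape[1]]=a;c[:b.shape[0],a.shape[1]:]=b
cv2.imwrite("pics/blocks.png",c)
a=R(s,265,220,155,80,5); b=R(t,215,190,160,90,4)
a=R(s,265,220,155,75,4);b=R(t,215,200,155,75,4)
cv2.imwrite("pics/sine.png",np.vstack([a,b]))
E
```

```text
(no output)
```

View pics/blocks.png

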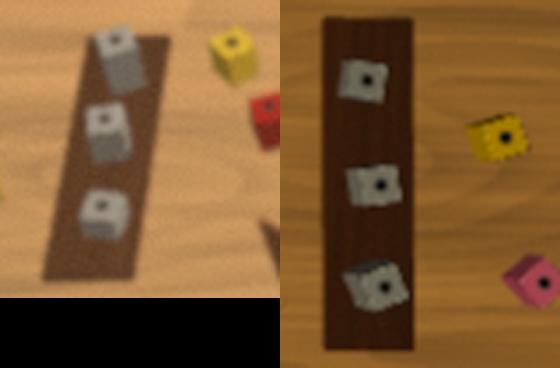

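View pics/sine.png

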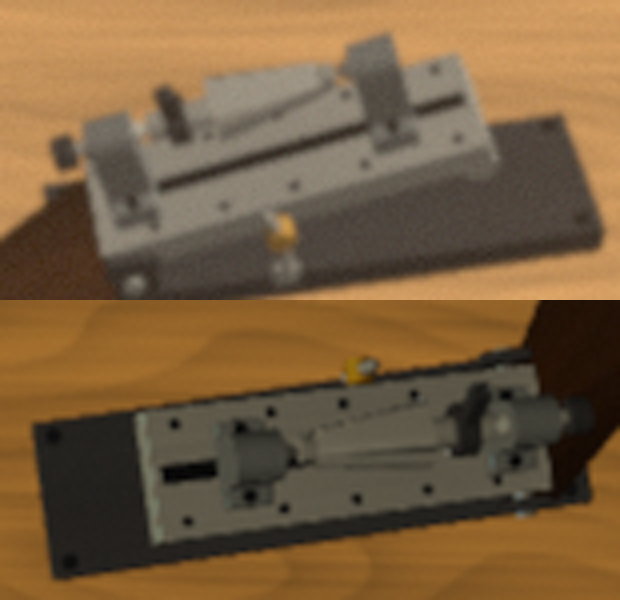

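The three candidates on the stand, in the scene view, are the blocks at (194,227), (191,246) and (189,271). Their faces are about 33, 27 and 20 crop pixels tall, so the middle one is gauge30, with its hole at scene (190.9,243.7) and top (453.9,277.9). The plate is raised, and the dog's tail points up and leans to +x. Next I'll fit the poses.

```bash
cat > h.py <<'E'
import numpy as np
from cell import status, optics
from scipy.optimize import least_squares
np.set_printoptions(precision=4,suppress=True)
K={"s":(np.array([[566.1844,0,320.6482],[0,566.1844,245.2526],[0,0,1]]),np.array([1.4085,-.0562,1.0191]),np.array([[.0161,.7406,-.6718],[.9999,-.0143,.0082],[-.0035,-.6718,-.7407]])),
"t":(np.array([[462.165,0,315.026],[0,462.165,243.9472],[0,0,1]]),np.array([.5277,-.0239,1.0706]),np.array([[.0174,-.9986,.0505],[-.9997,-.0183,-.0176],[.0185,-.0502,-.9986]]))}
def proj(c,p):
    k,o,R=K[c];q=k@(R.T@(np.asarray(p)-o));return q[:2]/q[2]
def ray(c,uv,z):
    k,o,R=K[c];d=R@np.linalg.solve(k,[*uv,1]);return o+d*(z-o[2])/d[2]
def tri(a,b):
    return least_squares(lambda p:np.r_[proj("s",p)-a,proj("t",p)-b],[.6,0,.05])
def B(v,p):  # base->world
    c,s=np.cos(v[2]),np.sin(v[2]);p=np.asarray(p)/1000
    return np.array([v[0]+c*p[0]-s*p[1],v[1]+s*p[0]+c*p[1],p[2]])
def P(v,p):  # plate->world, v[3]=tilt
    c,s=np.cos(v[3]),np.sin(v[3]);x,y,z=p
    return B(v,[x,-115+c*y-s*z,32+s*y+c*z])
def M(v,r,y,off=0): # mandrel radius pt along tail
    a=v[4]+off;return P(v,[-r*np.cos(a),y,70+r*np.sin(a)])
E
python3 - <<'E'
from h import *
r=tri((190.9,243.7),(453.9,277.9));print("g30 top",r.x,r.fun)
for z in(.036,):print(ray("s",(190.9,243.7),z),ray("t",(453.9,277.9),z))
obs=[("t",(223.3,231.3),B,[45,155,22]),("t",(228.8,269.5),B,[-45,155,22]),("s",(405.5,248.8),B,[-45,155,22]),("s",(415.5,278),B,[45,155,22]),("t",(362.5,250),B,[-45,-155,22]),
("t",(249.2,228),P,[35,208,20]),("t",(253.8,260.8),P,[-35,208,20]),("s",(379.5,233.8),P,[-35,208,20]),("s",(388,257.5),P,[35,208,20])]
tail=[("t",(335.5,222)),("s",(306.5,243))]
f=lambda v:np.concatenate([proj(c,F(v,p))-uv for c,uv,F,p in obs]+[proj(c,M(v,44,50))-uv for c,uv in tail])
r=least_squares(f,[.55,.05,.1,.28,1.8],x_scale=.1,loss="soft_l1");print("v",r.x);print(f(r.x).reshape(-1,2))
v=r.x;np.save("v.npy",v)
print("under",B(v,[0,83,22]),"roller",P(v,[0,200,0]),"plate_end",P(v,[0,192,20]),"tail",M(v,44,50),"eye",P(v,[0,50,70]),"ledge",B(v,[0,125,22]))
# block edges direction in top: corners of top face
for uv in((339,60),(387,62)): pass
for uv in((348,168),(398,166),(402,205),(356,207)): print(ray("t",(425+(uv[0]-280)/3.5,225+uv[1]/3.5),.036))
E
```

```text
g30 top [ 0.5095 -0.3516  0.0405] [-1.067  -0.227  -1.0225 -0.0207]
[ 0.506  -0.3504  0.036 ] [ 0.5094 -0.3554  0.036 ]
v [0.588  0.0087 0.1641 0.2119 1.9073]
[[-1.2869 -0.6635]
 [-1.3366  0.4712]
 [-0.3944 -0.3474]
 [ 0.6806 -0.3769]
 [ 0.3994  0.0012]
 [ 0.4905 -0.2755]
 [ 0.5321 -0.2615]
 [-0.2012  0.3813]
 [-0.6699 -0.1314]
 [-1.5042  0.8912]
 [-0.6859  0.7741]]
under [0.5745 0.0906 0.022 ] roller [0.5749 0.0882 0.0741] plate_end [0.5768 0.0763 0.0919] tail [ 0.617  -0.0773  0.1516] eye [ 0.6012 -0.071   0.1109] ledge [0.5676 0.1321 0.022 ]
[ 0.52  -0.334  0.036]
[ 0.5219 -0.3662  0.036 ]
[ 0.4969 -0.3689  0.036 ]
[ 0.4951 -0.3392  0.036 ]
```

```bash
cat >> h.py <<'E'
from scipy.spatial.transform import Rotation as Rn
def go(p,yaw,pitch=0):
    """yaw(deg): direction of tool y in world, tool z down; pitch = turn about tool y"""
    s=status.get_state();R=s["tool_rot"];a=np.radians(yaw);y=np.array([np.cos(a),np.sin(a),0]);z=np.array([0,0,-1.])
    T=np.c_[np.cross(y,z),y,z]@Rn.from_rotvec([0,np.radians(pitch),0]).as_matrix()
    print("t",s["t"],"pos",s["ee_pos"],"F",s["wrist_force"],"gap",s["finger_gap"])
    print("ROW",np.round(R.T@(np.asarray(p)-s["ee_pos"])/.06,3),np.round(Rn.from_matrix(R.T@T).as_rotvec(degrees=True),2))
E
python3 -c "
from h import *
go([.508,-.353,.15],7)"
```

```text
t 0.1 pos [ 0.2541 -0.5708  0.2388] F [0.3825 0.5181 0.0168] gap 0.9978644833261906
ROW [ 5.341 -1.594  1.482] [ -0.04  -0.04 -73.  ]
```

```bash
python3 -m jog '1 -0.3 0 0 0 -10.7; 2 -0.6 0.1 0 0 -21.4; 3 -0.9 0.3 0 0 -32; 4 -1.2 0.6 0 0 -42.7; 5 -1.5 0.9 0 0 -53.4' -0.1 40; python3 -c "
from h import *
go([.508,-.353,.11],7)"
```

```text
t: 0.72
ee_pos: [0.4877, -0.3698, 0.1867]
tool_rot: [[0.212, 0.977, -0.0], [0.977, -0.212, -0.0], [-0.0, -0.0, -1.0]]
wrist_force: [-0.7, -1.3, -0.6]
finger_gap: 0.55
finger_force: 0.0
t 0.725 pos [ 0.4877 -0.3698  0.1867] F [-0.6762 -1.2744 -0.6488] gap 0.5500066611999951
ROW [0.346 0.272 1.278] [ -0.     0.   -19.26]
```

```bash
python3 -m jog '0.17 0.14 0.5 0 0 -10; 0.35 0.27 1 0 0 -19.3; 0.35 0.27 1.28 0 0 -19.3; 0.35 0.27 1.28 0 0 -19.3; 0.35 0.27 1.28 0 0 -19.3'; python3 - <<'E'
from h import *
import cv2
go([.508,-.353,.02],7)
s=optics.get_image("scene")["frame"];t=optics.get_image("top")["frame"]
R=lambda im,x,y,w,h:cv2.resize(im[y:y+h,x:x+w],None,fx=4,fy=4,interpolation=cv2.INTER_CUBIC)
cv2.imwrite("pics/app.png",np.hstack([R(s,145,180,95,110),R(t,410,225,95,110)]))
for p in([.508,-.353,.11],[.508,-.353,.036]):print(proj("s",p),proj("t",p))
E
```

```text
t: 1.35
ee_pos: [0.5067, -0.3552, 0.1114]
tool_rot: [[-0.114, 0.994, 0.001], [0.994, 0.114, -0.001], [-0.001, 0.001, -1.0]]
wrist_force: [-0.2, -0.2, 1.1]
finger_gap: 0.551
finger_force: 0.0
t 1.35 pos [ 0.5067 -0.3552  0.1114] F [-0.2278 -0.1852  1.0952] gap 0.5513668268908528
ROW [0.035 0.024 1.524] [ 0.05  0.06 -0.47]
[183.9331 222.2072] [464.0648 279.3829]
[189.6746 244.3083] [452.8445 278.5142]
```

View pics/app.png

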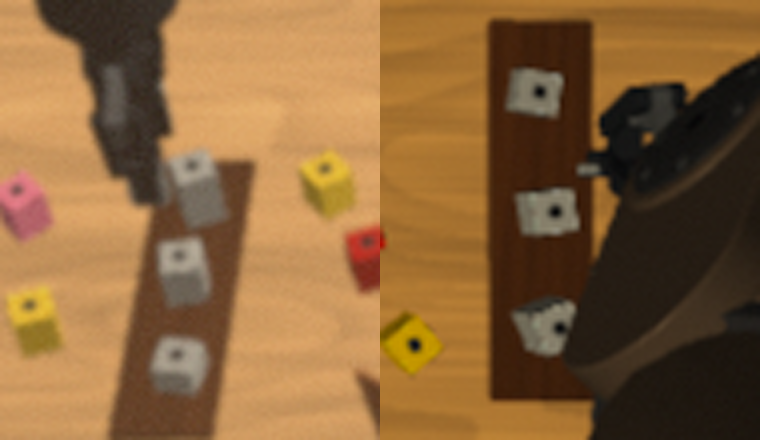

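The crop shows the gripper hovering over the middle block, whose hole is at scene (190,244) and top (453.8,277.8). Projecting my estimate agrees to 1 px, so I'll descend.

```bash
python3 -m jog '0.02 0.03 0.4 0 0 0; 0.02 0.03 0.9 0 0 0; 0.02 0.03 1.3 0 0 0; 0.02 0.03 1.52 0 0 0; 0.02 0.03 1.52 0 0 0' | head -2; python3 -m jog '0 0 0 0 0 0;0 0 0 0 0 0;0 0 0 0 0 0;0 0 0 0 0 0;0 0 0 0 0 0' 1 40; python3 -m jog '0 0 -1 0 0 0;0 0 -2 0 0 0;0 0 -3 0 0 0;0 0 -3.8 0 0 0;0 0 -3.8 0 0 0'; python3 - <<'E'
from h import *
v=np.load("v.npy");b=B(v,[0,132,22]);print(b)
go([b[0],b[1],.25],np.degrees(v[2]))
E
```

```text
t: 2.08
ee_pos: [0.5083, -0.3531, 0.0192]
t: 2.7
ee_pos: [0.5089, -0.3534, 0.0205]
tool_rot: [[-0.116, 0.993, 0.002], [0.993, 0.116, -0.001], [-0.002, 0.001, -1.0]]
wrist_force: [-1.6, -0.3, 6.3]
finger_gap: 0.273
finger_force: 39.8
t: 3.32
ee_pos: [0.5092, -0.3535, 0.2516]
tool_rot: [[-0.117, 0.993, 0.006], [0.993, 0.117, -0.005], [-0.005, 0.005, -1.0]]
wrist_force: [0.4, 0.4, -1.6]
finger_gap: 0.277
finger_force: 40.0
[0.5665 0.139  0.022 ]
t 3.325 pos [ 0.5092 -0.3535  0.2516] F [ 0.3923  0.4403 -1.5803] gap 0.2773116420941924
ROW [ 8.04   1.905 -0.007] [ 0.27  0.32 -2.7 ]
```

```bash
python3 -m jog '1 0.24 0 0 0 -0.5;2 0.48 0 0 0 -1;3 0.7 0 0 0 -1.5;4 0.95 0 0 0 -2;5 1.2 0 0 0 -2.5' |head -1; python3 -m jog '1 0.24 0 0 0 0;2 0.48 0 0 0 0;3 0.71 0 0 0 -0.2;3 0.71 1 0 0 -0.2;3 0.71 2 0 0 -0.2' |head -2; python3 - <<'E'
from h import *
v=np.load("v.npy");b=B(v,[0,132,22])
go([b[0],b[1],.022+.0145+.002],np.degrees(v[2]))
import cv2
s=optics.get_image("scene")["frame"];t=optics.get_image("top")["frame"]
R=lambda im,x,y,w,h:cv2.resize(im[y:y+h,x:x+w],None,fx=4,fy=4,interpolation=cv2.INTER_CUBIC)
cv2.imwrite("pics/place.png",np.vstack([R(s,260,200,170,75),R(t,200,200,170,75)]))
E
```

```text
t: 3.95
t: 4.58
ee_pos: [0.5576, 0.1389, 0.1253]
t 4.575 pos [0.5576 0.1389 0.1253] F [ 0.4824  0.1859 -1.3621] gap 0.27243364190040004
ROW [-0.024  0.146  1.447] [0.02 0.01 0.1 ]
```

View pics/place.png

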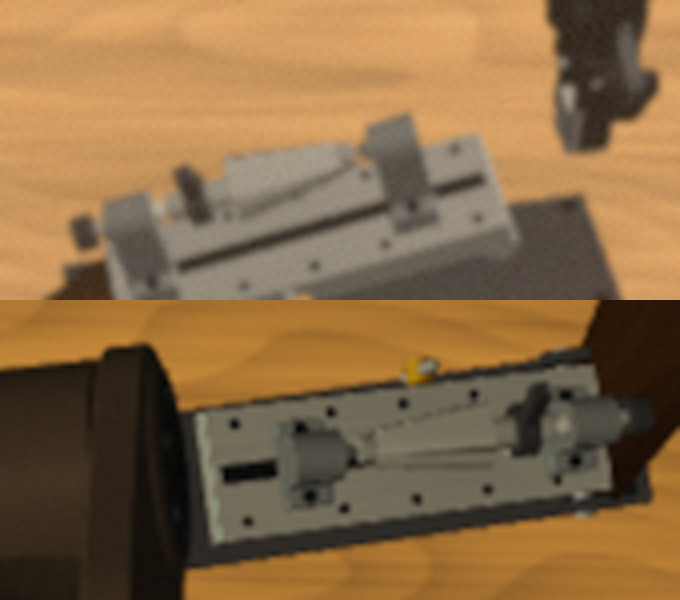

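The gripper holding the block is over the ledge, at scene about (404,237), and clears the plate end. I'll lower it now.

```bash
python3 -m jog '-0.02 0.15 0.4 0 0 0;-0.02 0.15 0.8 0 0 0;-0.02 0.15 1.2 0 0 0;-0.02 0.15 1.4 0 0 0;-0.02 0.15 1.45 0 0 0';  python3 -m jog '0 0 0.01 0 0 0;0 0 0.02 0 0 0;0 0 0.03 0 0 0;0 0 0.04 0 0 0;0 0 0.04 0 0 0'
```

```text
t: 5.3
ee_pos: [0.5677, 0.1381, 0.0408]
tool_rot: [[-0.163, 0.987, 0.0], [0.987, 0.163, -0.0], [-0.0, 0.0, -1.0]]
wrist_force: [-0.5, -0.8, -1.0]
finger_gap: 0.274
finger_force: 40.0
t: 5.92
ee_pos: [0.5673, 0.1382, 0.0379]
tool_rot: [[-0.163, 0.987, -0.0], [0.987, 0.163, -0.0], [-0.0, -0.0, -1.0]]
wrist_force: [-0.5, 0.5, -1.0]
finger_gap: 0.275
finger_force: 40.0
```

```bash
python3 -m jog '0 0 0.01 0 0 0;0 0 0.02 0 0 0;0 0 0.03 0 0 0;0 0 0.03 0 0 0;0 0 0.03 0 0 0'
```

```text
t: 6.55
ee_pos: [0.5674, 0.1382, 0.0365]
tool_rot: [[-0.163, 0.987, 0.0], [0.987, 0.163, -0.0], [-0.0, 0.0, -1.0]]
wrist_force: [-1.2, -0.1, 4.9]
finger_gap: 0.271
finger_force: 40.9
```

```bash
python3 -m jog '0 0 0 0 0 0;0 0 0 0 0 0;0 0 -0.1 0 0 0;0 0 -0.4 0 0 0;0 0 -0.7 0 0 0' -0.1|head -2; python3 -m jog '0.35 0 0 0 0 0;0.67 0 0 0 0 0;0.67 0 0 0 0 0;0.67 0 0 0 0 0;0.67 0 0 0 0 0' 1; python3 - <<'E'
from h import *
v=np.load("v.npy");b=B(v,[0,171,22])
go([b[0],b[1],.042],np.degrees(v[2]))
E
```

```text
t: 7.18
ee_pos: [0.5675, 0.1382, 0.0797]
t: 7.8
ee_pos: [0.5607, 0.1776, 0.0778]
tool_rot: [[-0.163, 0.987, -0.001], [0.987, 0.163, -0.0], [-0.0, -0.001, -1.0]]
wrist_force: [-0.8, -1.1, 0.4]
finger_gap: -0.001
finger_force: 0.0
t 7.8 pos [0.5607 0.1776 0.0778] F [-0.7798 -1.1208  0.368 ] gap -0.0007399847354085185
ROW [-0.001 -0.011  0.596] [-0.03  0.01 -0.02]
```

```bash
python3 -m jog '0 0 0.2 0 0 0;0 0 0.4 0 0 0;0 0 0.6 0 0 0;-0.08 0 0.6 0 0 0;-0.16 0 0.6 0 0 0'|head -2; python3 -m jog '-0.1 0 0 0 0 0;-0.2 0 0 0 0 0;-0.3 0 0 0 0 0;-0.4 0 0 0 0 0;-0.5 0 0 0 0 0';python3 -m jog '-0.06 0 0 0 0 0;-0.12 0 0 0 0 0;-0.18 0 0 0 0 0;-0.24 0 0 0 0 0;-0.3 0 0 0 0 0'; python3 - <<'E'
from h import *
v=np.load("v.npy");b=B(v,[0,106,22])
go([b[0],b[1],.042],np.degrees(v[2]))
import cv2
s=optics.get_image("scene")["frame"]
cv2.imwrite("pics/push.png",cv2.resize(s[190:300,290:430],None,fx=5,fy=5,interpolation=cv2.INTER_CUBIC))
E
```

```text
t: 8.43
ee_pos: [0.5625, 0.168, 0.0421]
t: 9.05
ee_pos: [0.5674, 0.1384, 0.0422]
tool_rot: [[-0.163, 0.987, 0.0], [0.987, 0.163, -0.0], [-0.0, 0.0, -1.0]]
wrist_force: [-0.5, 2.1, 1.9]
finger_gap: 0.003
finger_force: 0.9
t: 9.68
ee_pos: [0.5702, 0.1208, 0.0421]
tool_rot: [[-0.163, 0.987, 0.0], [0.987, 0.163, -0.0], [-0.0, -0.0, -1.0]]
wrist_force: [-0.2, 2.4, 3.4]
finger_gap: 0.001
finger_force: 1.2
t 9.675 pos [0.5702 0.1208 0.0421] F [-0.1686  2.3779  3.406 ] gap 0.0008443380394886074
ROW [-0.125 -0.013  0.001] [-0.    0.01 -0.  ]
```

View pics/push.png

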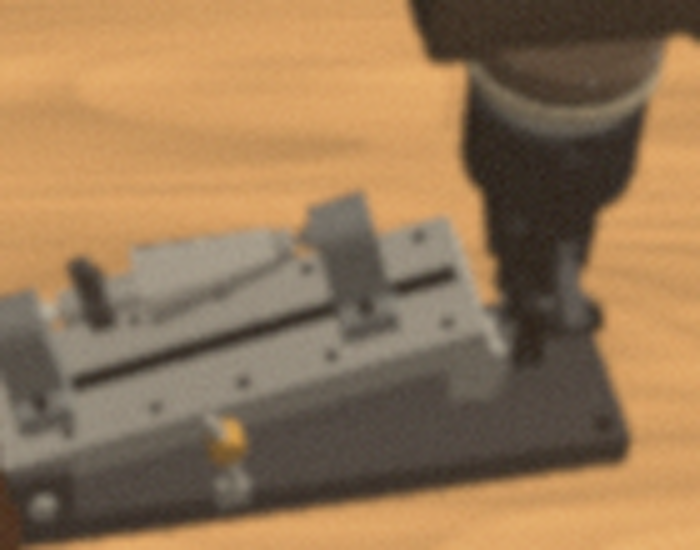

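The finger is behind the block, and the block is going in under the roller. I'll push the last 7.5 mm, back off and check.

```bash
python3 -m jog '-0.03 0 0 0 0 0;-0.06 0 0 0 0 0;-0.09 0 0 0 0 0;-0.12 0 0 0 0 0;-0.125 0 0 0 0 0'; python3 -m jog '0.2 0 0 0 0 0;0.8 0 0 0 0 0;1.5 0 -0.5 0 0 0;2.2 0 -1.5 0 0 0;3 0 -2.5 0 0 0'|head -2; python3 - <<'E'
from h import *
import cv2
s=optics.get_image("scene")["frame"];t=optics.get_image("top")["frame"]
R=lambda im,x,y,w,h:cv2.resize(im[y:y+h,x:x+w],None,fx=8,fy=8,interpolation=cv2.INTER_CUBIC)
cv2.imwrite("pics/chk.png",np.hstack([R(s,350,225,50,60),R(t,225,220,50,60)]))
v=np.load("v.npy")
for y in(71,83,95):
  for x in(-12,12): print(x,y,(proj("s",B(v,[x,y,52]))-[350,225])*8,(proj("t",B(v,[x,y,52]))-[225,220])*8+[400,0])
E
```

```text
t: 10.35
ee_pos: [0.5714, 0.1135, 0.042]
tool_rot: [[-0.163, 0.987, -0.0], [0.987, 0.163, -0.0], [-0.0, -0.0, -1.0]]
wrist_force: [-0.6, 1.0, 0.6]
finger_gap: -0.001
finger_force: 0.7
t: 10.98
ee_pos: [0.5437, 0.2777, 0.1737]
-12 71 [198.2706 242.4085] [688.0883 236.8429]
12 71 [219.0532 305.8295] [675.8289 150.6905]
-12 83 [239.3837 236.6081] [644.8049 243.1877]
12 83 [260.6572 299.886 ] [632.5897 157.0023]
-12 95 [280.4065 230.8204] [601.4953 249.5364]
12 95 [302.1685 293.9556] [589.3243 163.3179]
```

View pics/chk.png

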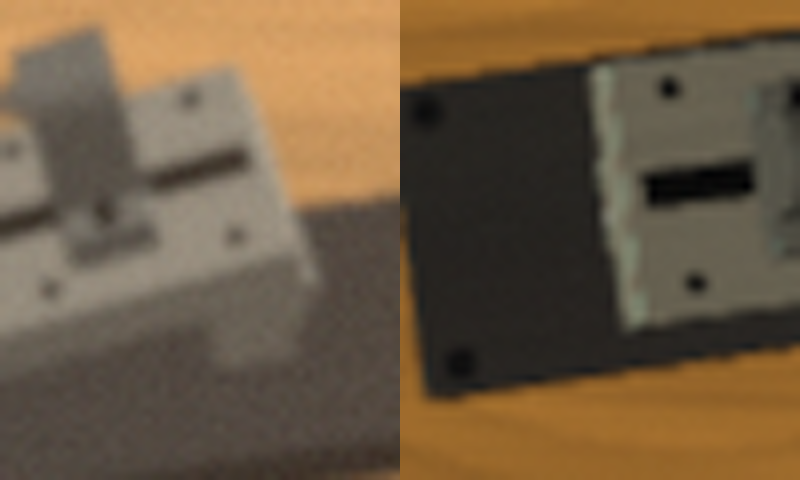

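```bash
python3 - <<'E'
from h import *
v=np.load("v.npy");q=lambda p:(proj("s",p)-[350,225])*8
for a in range(0,360,45):
  print("roller end",a,q(P(v,[35,200+10*np.cos(np.radians(a)),10*np.sin(np.radians(a))])))
print("plate corner",q(P(v,[35,208,0])),q(P(v,[35,208,20])))
for x,y in((12,71),(12,95),(-12,95)):print("blk bot",x,y,q(B(v,[x,y,22])))
E
```

```text
roller end 0 [314.6473 301.7741]
roller end 45 [301.1449 288.9744]
roller end 90 [274.6937 289.5117]
roller end 135 [250.9672 303.1166]
roller end 180 [243.9867 321.6783]
roller end 225 [257.6621 334.2803]
roller end 270 [283.8618 333.68  ]
roller end 315 [307.4153 320.2729]
plate corner [307.5771 303.7657] [298.6409 258.9487]
blk bot 12 71 [211.6079 374.08  ]
blk bot 12 95 [293.3117 362.2608]
blk bot -12 95 [272.0263 299.369 ]
```

The scene crop's light patch has its bottom edge at (210,370)–(293,358), which matches a block centred at y=83, predicted at (212,374)–(293,362). Next I'll press the plate down.

```bash
python3 - <<'E'
from h import *
v=np.load("v.npy");p=P(v,[0,194,20]);print(p)
go([p[0],p[1],.173],np.degrees(v[2]));go([p[0],p[1],.106],np.degrees(v[2]))
E
```

```text
[0.5765 0.0782 0.0923]
t 11.075 pos [0.5451 0.2802 0.1775] F [ 0.0034 -0.9052 -0.3188] gap 0.001380130500033978
ROW [-3.407 -0.046  0.069] [ 0.48 -0.11  0.2 ]
t 11.075 pos [0.5451 0.2802 0.1775] F [ 0.0034 -0.9052 -0.3188] gap 0.001380130500033978
ROW [-3.409 -0.056  1.185] [ 0.48 -0.11  0.2 ]
```

```bash
python3 -m jog '-1 0 0 0 0 0;-2 0 0 0 0 0;-3 0 0 0 0 0;-3.41 -0.05 0.4 0.4 0 0;-3.41 -0.05 0.9 0.4 0 0.2'|head -2; python3 -m jog '0 0 0.14 0 0 0;0 0 0.28 0 0 0;0 0 0.33 0 0 0;0 0 0.38 0 0 0;0 0 0.43 0 0 0';python3 -m jog '0 0 0.04 0 0 0;0 0 0.08 0 0 0;0 0 0.12 0 0 0;0 0 0.14 0 0 0;0 0 0.14 0 0 0'
```

```text
t: 11.7
ee_pos: [0.5752, 0.0717, 0.1177]
t: 12.32
ee_pos: [0.5753, 0.0745, 0.0938]
tool_rot: [[-0.161, 0.987, -0.005], [0.987, 0.161, -0.001], [0.0, -0.005, -1.0]]
wrist_force: [-0.8, 3.2, 6.7]
finger_gap: -0.0
finger_force: 3.0
t: 12.95
ee_pos: [0.5756, 0.0747, 0.0879]
tool_rot: [[-0.161, 0.987, -0.003], [0.987, 0.161, -0.001], [-0.0, -0.003, -1.0]]
wrist_force: [-8.3, 3.8, 33.7]
finger_gap: 0.001
finger_force: 16.2
```

```bash
python3 -m jog '0 0 -0.2 0 0 0;0 0 -0.8 0 0 0;0 0 -1.5 0 0 0;0 0 -2.2 0 0 0;0 0 -2.5 0 0 0'|head -2; python3 - <<'E'
from h import *
v=np.load("v.npy");v[3]=.1506;np.save("v2.npy",v)
print("metr",ray("t",(390,170),0),"tail",M(v,44,50))
p=P(v,[46,50,97]);print(p)
go([p[0],p[1],.235],np.degrees(v[2]));go([p[0],p[1],p[2]+.008],np.degrees(v[2]))
E
```

```text
t: 13.58
ee_pos: [0.5763, 0.0742, 0.2373]
metr [ 0.7587 -0.2156  0.    ] tail [ 0.6158 -0.0701  0.1498]
[ 0.6465 -0.0628  0.1354]
t 13.575 pos [0.5763 0.0742 0.2373] F [ 0.4093  0.6057 -0.1978] gap -0.0014178998340652824
ROW [-2.441  0.788  0.038] [-0.17  0.05 -0.16]
t 13.575 pos [0.5763 0.0742 0.2373] F [ 0.4093  0.6057 -0.1978] gap -0.0014178998340652824
ROW [-2.439  0.792  1.565] [-0.17  0.05 -0.16]
```

```bash
python3 -m jog '-0.8 0.4 0 0 0 0;-1.7 0.79 0 0 0 0;-2.44 0.79 0 0 0 0;-2.44 0.79 0.5 0 0 0;-2.44 0.79 1 0 0 0'|head -2; python3 -m jog '0 0 0.3 0 0 0;0 0 0.56 0 0 0;0 0 0.56 0 0 0;0 -0.1 0.56 0 0 0;0 -0.2 0.56 0 0 0'; python3 -c "
from h import *
v=np.load('v2.npy')
p=P(v,[0,50,97]);go([p[0],p[1],p[2]+.008],np.degrees(v[2]))"
```

```text
t: 14.2
ee_pos: [0.6458, -0.0637, 0.1738]
t: 14.82
ee_pos: [0.6333, -0.0653, 0.1412]
tool_rot: [[-0.16, 0.987, -0.006], [0.987, 0.16, -0.002], [-0.001, -0.006, -1.0]]
wrist_force: [2.3, 0.1, -0.5]
finger_gap: 0.003
finger_force: 0.9
t 14.825 pos [ 0.6333 -0.0653  0.1412] F [ 2.2953  0.135  -0.5021] gap 0.003180687097936853
ROW [ 0.004 -0.544 -0.034] [-0.33  0.03 -0.2 ]
```

```bash
python3 -m jog '0 -0.1 0 0 0 0;0 -0.2 0 0 0 0;0 -0.3 0 0 0 0;0 -0.4 0 0 0 0;0 -0.5 0 0 0 0'; python3 -m jog '0 -0.05 0 0 0 0;0 -0.1 0 0 0 0;0 -0.15 0 0 0 0;0 -0.15 0 0 0 0;0 -0.15 0 0 0 0'
```

```text
t: 15.45
ee_pos: [0.6034, -0.0701, 0.1404]
tool_rot: [[-0.16, 0.987, -0.007], [0.987, 0.16, -0.001], [0.0, -0.007, -1.0]]
wrist_force: [1.1, 1.2, -0.5]
finger_gap: -0.005
finger_force: 0.7
t: 16.08
ee_pos: [0.5949, -0.0715, 0.1406]
tool_rot: [[-0.16, 0.987, -0.007], [0.987, 0.16, -0.001], [-0.0, -0.007, -1.0]]
wrist_force: [-0.8, 0.4, -0.4]
finger_gap: 0.002
finger_force: 0.0
```

```bash
python3 -c "
from h import *
v=np.load('v2.npy')
p=P(v,[-33,50,74.5]);print(p);go([p[0],p[1],.1265],np.degrees(v[2]))"
```

```text
[ 0.568  -0.0724  0.1132]
t 16.075 pos [ 0.5949 -0.0715  0.1406] F [-0.8006  0.3529 -0.4149] gap 0.0024447887642331063
ROW [ 0.057 -0.443  0.238] [-0.42  0.   -0.21]
```

```bash
python3 -m jog '0 0.05 -0.3 0 0 0;0 0.05 -0.5 0 0 0;0.05 -0.44 -0.5 -0.4 0 -0.2;0.05 -0.44 -0.5 -0.4 0 -0.2;0.05 -0.44 -0.4 -0.4 0 -0.2'|head -2; python3 -m jog '0 0 0.12 0 0 0;0 0 0.24 0 0 0;0 0 0.36 0 0 0;0 0 0.48 0 0 0;0 0 0.6 0 0 0';  python3 -c "
from h import *
v=np.load('v2.npy')
p=P(v,[-33,50,74.5]);go([p[0],p[1],.1225],np.degrees(v[2]))"
```

```text
t: 16.7
ee_pos: [0.5693, -0.0728, 0.1652]
t: 17.32
ee_pos: [0.5547, -0.0714, 0.1262]
tool_rot: [[-0.165, 0.986, -0.035], [0.986, 0.165, 0.004], [0.01, -0.034, -0.999]]
wrist_force: [-71.2, -4.3, 20.8]
finger_gap: 0.002
finger_force: 36.6
t 17.325 pos [ 0.5547 -0.0714  0.1262] F [-71.2342  -4.2873  20.8325] gap 0.0017048304599949868
ROW [-0.053  0.219  0.053] [-1.92 -0.58  0.08]
```

```bash
python3 -m jog '0 0 -0.3 0 0 0;0 0 -0.8 0 0 0;0 0 -1.5 0 0 0;0 -0.5 -2 0 0 0;0 -1 -2 0 0 0'; python3 - <<'E'
from h import *
import cv2
s=optics.get_image("scene")["frame"];t=optics.get_image("top")["frame"]
R=lambda im,x,y,w,h,f:cv2.resize(im[y:y+h,x:x+w],None,fx=f,fy=f,interpolation=cv2.INTER_CUBIC)
a=R(s,275,225,80,60,5);a2=R(s,350,225,60,60,5);b=R(t,280,205,100,60,5);b2=R(t,225,210,60,60,3)
top=np.hstack([a,a2]);bot=np.zeros((300,700,3),np.uint8);bot[:,:500]=b;bot[:180,510:690]=b2
cv2.imwrite("pics/dog.png",np.vstack([top,bot]))
v=np.load("v2.npy")
for a in(0,.3,.6,.9,1.2):
  v[4]=a;print(a,(proj("s",M(v,44,50))-[275,225])*5,(proj("t",M(v,44,50))-[280,205])*5+[0,300])
print("eye",(proj("s",M(v,0,50))-[275,225])*5,(proj("t",M(v,0,50))-[280,205])*5+[0,300])
E
```

```text
t: 17.95
ee_pos: [0.5096, -0.0827, 0.2502]
tool_rot: [[-0.164, 0.987, 0.003], [0.987, 0.164, -0.001], [-0.001, 0.003, -1.0]]
wrist_force: [-0.2, 0.4, -1.2]
finger_gap: -0.002
finger_force: 0.0
0 [165.0408  58.6994] [252.6495 542.4614]
0.3 [160.7806  42.4085] [258.2576 536.1185]
0.6 [158.3139  33.7887] [262.0652 520.6261]
0.9 [157.9127  33.8339] [263.6401 497.1555]
1.2 [159.6798  42.8169] [262.7625 467.8085]
eye [181.8762 132.2193] [237.0805 438.238 ]
```

View pics/dog.png

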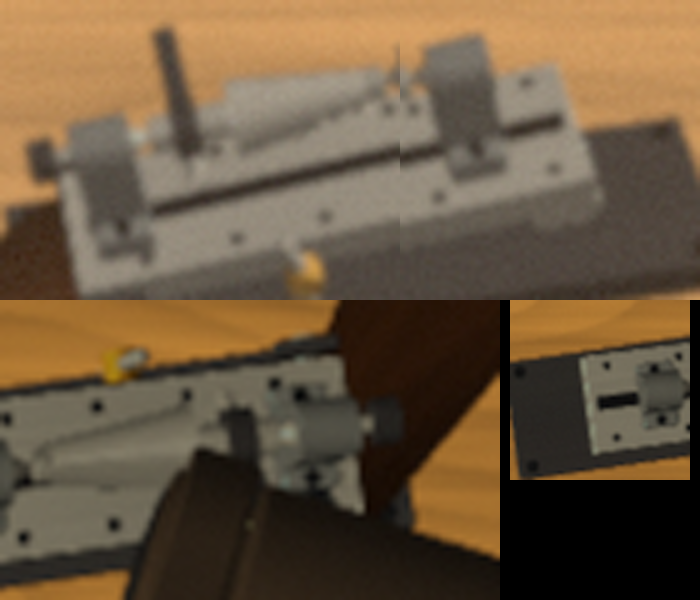

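The tail is past the top, with its tip at crop (163,30). The plate is seated on the block. My finger had come down on the tail's end and jammed, so I'll sweep sideways at a lower height first and then press down nearer the eye.

```bash
python3 -c "
from h import *
v=np.load('v2.npy')
p=P(v,[8,50,92]);go([p[0],p[1],.25],np.degrees(v[2]));go([p[0],p[1],.1395],np.degrees(v[2]))"
```

```text
t 18.05 pos [ 0.5077 -0.0826  0.2489] F [0.0326 0.5288 0.0189] gap 0.0030866023442687254
ROW [-0.039  1.703 -0.019] [-0.03 -0.   -0.04]
t 18.05 pos [ 0.5077 -0.0826  0.2489] F [0.0326 0.5288 0.0189] gap 0.0030866023442687254
ROW [-0.039  1.704  1.823] [-0.03 -0.   -0.04]
```

```bash
python3 -m jog '-0.04 0.9 0 0 0 0;-0.04 1.7 0 0 0 0;-0.04 1.7 0.4 0 0 0;-0.04 1.7 1.1 0 0 0;-0.04 1.7 1.6 0 0 0'|head -2; python3 -m jog '0 0 0.1 0 0 0;0 0 0.22 0 0 0;0 0 0.22 0 0 0;0 -0.1 0.22 0 0 0;0 -0.2 0.22 0 0 0'; python3 -m jog '0 -0.08 0 0 0 0;0 -0.16 0 0 0 0;0 -0.24 0 0 0 0;0 -0.32 0 0 0 0;0 -0.4 0 0 0 0'; python3 -c "
from h import *
v=np.load('v2.npy')
p=P(v,[-30,50,74.5]);go([p[0],p[1],.1225],np.degrees(v[2]))"
```

```text
t: 18.68
ee_pos: [0.6107, -0.0679, 0.1501]
t: 19.3
ee_pos: [0.5983, -0.0703, 0.1402]
tool_rot: [[-0.163, 0.987, 0.001], [0.987, 0.163, -0.0], [-0.0, 0.001, -1.0]]
wrist_force: [-0.3, -0.1, -0.8]
finger_gap: -0.001
finger_force: 0.0
t: 19.92
ee_pos: [0.5748, -0.0742, 0.1397]
tool_rot: [[-0.163, 0.987, 0.0], [0.987, 0.163, -0.0], [-0.0, 0.0, -1.0]]
wrist_force: [-0.6, 0.6, -0.2]
finger_gap: 0.001
finger_force: 0.4
t 19.925 pos [ 0.5748 -0.0742  0.1397] F [-0.6265  0.5539 -0.2186] gap 0.0006663155199543153
ROW [ 0.048 -0.056  0.286] [ 0.02  0.01 -0.01]
```

```bash
python3 -m jog '0.02 -0.05 0.03 0 0 0;0.04 -0.1 0.06 0 0 0;0.04 -0.1 0.09 0 0 0;0.04 -0.1 0.13 0 0 0;0.04 -0.1 0.17 0 0 0'
```

```text
t: 20.55
ee_pos: [0.5686, -0.0727, 0.1292]
tool_rot: [[-0.163, 0.987, -0.0], [0.987, 0.163, -0.0], [0.0, -0.0, -1.0]]
wrist_force: [-0.5, 0.4, 1.2]
finger_gap: 0.004
finger_force: 0.5
```

```bash
python3 -m jog '0 0 0.03 0 0 0;0 0 0.06 0 0 0;0 0 0.09 0 0 0;0 0 0.1 0 0 0;0 0 0.1 0 0 0'; python3 - <<'E'
from h import *
import cv2
s=optics.get_image("scene")["frame"];cv2.imwrite("pics/raw1.png",s)
E
```

```text
t: 21.18
ee_pos: [0.5687, -0.0727, 0.1234]
tool_rot: [[-0.163, 0.987, 0.0], [0.987, 0.163, -0.0], [-0.0, 0.0, -1.0]]
wrist_force: [0.5, 0.7, 0.0]
finger_gap: -0.002
finger_force: 0.1
```

```bash
python3 -m jog '0 0 0.01 0 0 0;0 0 0.02 0 0 0;0 0 0.03 0 0 0;0 0 0.033 0 0 0;0 0 0.033 0 0 0'; python3 -m jog '0 0 0 0 0 0;0 0 -0.3 0 0 0;0 0 -1 0 0 0;0 0 -1.8 0 0 0;-0.5 -0.8 -2.2 0 0 0'; python3 -m jog '0 -1 0 0 0 0;0 -2 0 0 0 0;2 -2.5 0 0 0 0;3 -2.5 0 0 0 0;4 -2.5 0 0 0 0'|head -2;python3 - <<'E'
from h import *
import cv2
S=np.mean([optics.get_image("scene")["frame"].astype(float) for _ in range(8)],0);T=np.mean([optics.get_image("top")["frame"].astype(float) for _ in range(8)],0)
S=S.clip(0,255).astype(np.uint8);T=T.clip(0,255).astype(np.uint8);cv2.imwrite("pics/S.png",S);cv2.imwrite("pics/T.png",T)
R=lambda im,x,y,w,h,f:cv2.resize(im[y:y+h,x:x+w],None,fx=f,fy=f,interpolation=cv2.INTER_CUBIC)
a=R(S,280,220,80,30+7,10);b=R(T,275,210,80,22,10)
cv2.imwrite("pics/fin.png",np.vstack([R(S,283,225,80,30,10),R(T,275,212,80,30,10)]))
v=np.load("v2.npy");v[1]+=0
f=lambda a,r,y,o=0:(M(np.r_[v[:4],a],r,y,o),)
for a in(-.15,0,.15,.3):
  q=lambda r,y,o=0,n=0:((proj("s",M(np.r_[v[:4],a],r,y,o))-[283,225])*10,(proj("t",M(np.r_[v[:4],a],r,y,o))-[275,212])*10+[0,300])
  # flat normal: tail angle + pi/2 (tail -x -> flat up)
  print(a,"tip",*q(44,50))
  for y,h in((70,14.2),(130,0)):pass
  for y,rr,w in((70,15.6,8),(130,6.5,6)):
    r=np.hypot(rr,w);d=np.arctan2(w,rr)
    print("   flat",y,*q(r,y,np.pi/2-d),*q(r,y,np.pi/2+d))
print("eye",*q(0,50))
E
```

```text
t: 21.85
ee_pos: [0.5686, -0.0727, 0.1214]
tool_rot: [[-0.163, 0.987, 0.0], [0.987, 0.163, -0.0], [-0.0, 0.0, -1.0]]
wrist_force: [-0.0, 0.6, 0.9]
finger_gap: -0.002
finger_force: 0.3
t: 22.48
ee_pos: [0.5276, -0.1097, 0.2556]
tool_rot: [[-0.166, 0.986, 0.004], [0.986, 0.166, -0.001], [-0.002, 0.004, -1.0]]
wrist_force: [0.1, -1.7, -0.2]
finger_gap: 0.002
finger_force: 0.0
t: 23.1
ee_pos: [0.3505, 0.0496, 0.2537]
-0.15 tip [255.4441 138.5066] [548.6915 714.1946]
   flat 70 [355.597  165.1927] [450.2147 562.0318] [367.0506 211.8703] [440.9422 484.6739]
   flat 130 [635.7273 137.2994] [154.7495 588.7164] [646.3933 171.8723] [147.4072 530.6464]
0 tip [250.0816 117.3989] [555.2991 714.9229]
   flat 70 [356.4644 168.6216] [449.7957 550.6543] [369.8186 223.2944] [438.3355 473.5067]
   flat 130 [636.0822 137.3866] [154.6569 583.9759] [647.8639 177.8987] [146.2227 525.9941]
0.15 tip [245.4181  99.3621] [561.2906 710.9381]
   flat 70 [357.7365 173.7385] [448.9431 538.5309] [372.6895 235.1713] [435.5658 463.4092]
   flat 130 [636.6487 138.3703] [154.3875 578.6314] [649.2799 183.9094] [145.0548 522.066 ]
0.3 tip [241.5612  84.817 ] [566.5153 702.237 ]
   flat 70 [359.3866 180.4357] [447.6758 525.9459] [375.5961 247.2232] [432.6985 454.6127]
   flat 130 [637.4149 140.231 ] [153.947  572.8043] [650.609  189.7666] [143.93   518.9495]
eye [283.7525 264.4385] [524.1611 506.476 ]
```

View pics/fin.png

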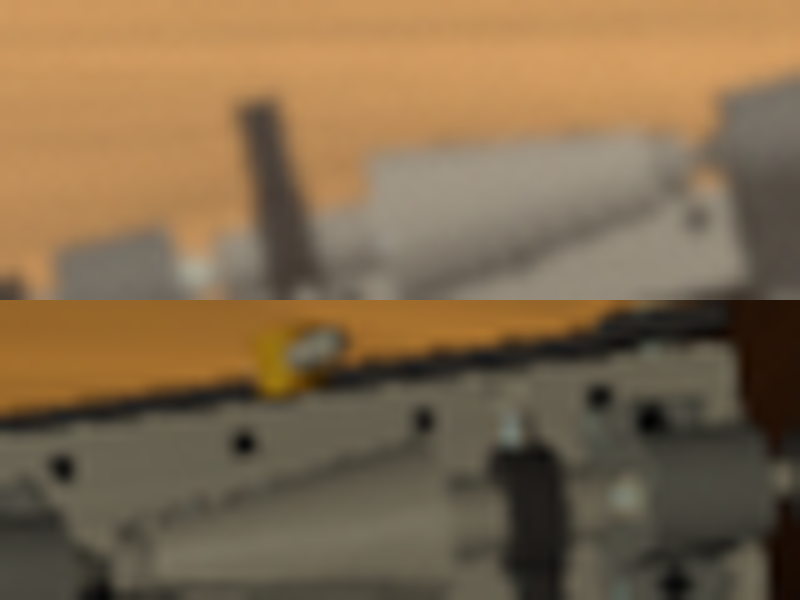

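```bash
python3 - <<'E'
from h import *
import cv2
v=np.load("v2.npy")
s=lambda p:(proj("s",p)-[283,225])*10
t=lambda p:(proj("t",p)-[275,212])*10+[0,300]
for n,p in dict(tail0=[-13,0,83],tail26=[-13,26,83],head147=[-13,147,83],ts_near26=[13,26,83]).items(): print(n,s(P(v,p)),t(P(v,p)))
def tl(a,r,w,y):  # r along tail, w across (up), y
    d=np.array([-np.cos(a),np.sin(a)]);n=np.array([np.sin(a),np.cos(a)]);q=r*d+w*n
    return P(v,[q[0],y,70+q[1]])
for a in(-.1,0,.1,.2):print(a,"tail end top edge",s(tl(a,44,4.5,45)),s(tl(a,44,4.5,55)),"mid",s(tl(a,20,4.5,50)),"screw top",t(tl(a,-26,0,50)),s(tl(a,-26,0,50)))
# large-end silhouette (y=70, r=18) and small end, flat at a=0
for a in(-.1,0,.1,.2):
  w=[s(tl(a,x,np.sqrt(max(0,18**2-x*x)) if abs(x)>9 else 15.6,70)) for x in np.linspace(-18,18,73)]
  print(a,"large end top v",min(w,key=lambda q:q[1]))
# tail end edge measurement in averaged images
S=cv2.imread("pics/S.png",0).astype(float);T=cv2.imread("pics/T.png",0).astype(float)
print("S cols",S[231:246,306:313].round().astype(int))
print("T tail",T[240:262,322:335].round().astype(int))
E
```

```text
tail0 [ 37.2543 236.0081] [778.9798 530.5747]
tail26 [155.0023 207.6255] [658.187  547.2423]
head147 [702.6262  75.6235] [ 80.549  626.9473]
ts_near26 [173.8414 297.1465] [639.5027 423.257 ]
-0.1 tail end top edge [227.7594 121.7198] [271.9306 111.0755] mid [266.091  188.1986] screw top [508.2704 382.8224] [302.3415 346.5685]
0 tail end top edge [224.4937 109.3038] [268.7881  98.6304] mid [264.8153 183.3525] screw top [505.8239 383.7217] [304.4167 354.6783]
0.1 tail end top edge [221.5688  98.3918] [265.9963  87.6868] mid [263.724  179.2971] screw top [503.5728 385.8381] [306.276  361.8488]
0.2 tail end top edge [219.0153  89.1007] [263.5846  78.362 ] mid [262.8283 176.0756] screw top [501.5378 389.141 ] [307.9013 368.0104]
-0.1 large end top v [354.5848 161.2328]
0 large end top v [354.5793 161.2322]
0.1 large end top v [354.582  161.2294]
0.2 large end top v [354.5817 161.2292]
S cols [[161 160 160 160 161 162 162]
 [157 157 155 157 156 157 159]
 [153 152 152 150 149 153 155]
 [144 139 135 130 133 146 152]
 [129 113 101  97 110 135 151]
 [119  90  75  72  94 125 144]
 [122  92  71 
[... 783 characters left out ...]
97  96  72  33  32  31  31  43  63  70]
 [ 96  93  84  80  74  55  33  33  31  31  30  33  35]
 [ 69  65  55  50  42  36  35  35  32  30  27  29  35]
 [ 35  34  34  35  35  34  37  38  33  31  28  30  35]
 [ 35  35  35  35  35  34  35  35  30  26  27  33  34]
 [ 35  35  35  35  35  33  33  32  28  28  41  48  43]
 [ 34  32  34  46  49  46  55  76  85  86  90  91  90]
 [ 75  85  86  91  92  91  97 108 114 114 114 115 115]
 [104 110 110 110 111 112 111 112 112 112 112 112 112]
 [107 107 108 108 109 109 109 109 110 110 110 110 110]
 [108 108 108 108 109 109 109 110 109 110 109 110 109]
 [110 110 110 110 111 111 111 111 111 111 112 112 112]
 [112 112 112 113 113 113 114 114 114 114 114 114 114]]
```

The last crop shows the tail close to level, with its end edge at (258,101) against a prediction of about 104 for level. I'll refine this numerically with a rectified brightness profile across the taper, comparing the flat's edges and scribed line with the silhouette.

```bash
python3 - <<'E'
from h import *
import cv2
v=np.load("v2.npy")
ims={"s":np.mean([optics.get_image("scene")["frame"].astype(np.float32) for _ in range(12)],0),"t":np.mean([optics.get_image("top")["frame"].astype(np.float32) for _ in range(12)],0)}
np.savez("ims.npz",**ims)
us=np.arange(-1.8,1.81,.1)
for c in "ts":
  g=ims[c]; ys=np.linspace(76,122,60)
  pr=[]
  for u in us:
    uv=np.array([proj(c,P(v,[u*(18-(y-70)*.152),y,70+.84*(18-(y-70)*.152)])) for y in ys],np.float32)
    pr.append(cv2.remap(g,uv[:,:1].copy(),uv[:,1:].copy(),cv2.INTER_CUBIC).mean((0,1)))
  print(c);print("\n".join(f"{u:5.1f} {p.round(1)}" for u,p in zip(us,np.array(pr))))
E
```

```text
t
 -1.8 [ 81.4  97.2 102.8]
 -1.7 [ 80.9  96.8 102.3]
 -1.6 [ 80.6  96.7 102.1]
 -1.5 [ 80.5  96.7 102. ]
 -1.4 [ 80.4  96.6 101.9]
 -1.3 [ 80.6  96.9 102.2]
 -1.2 [ 80.9  97.3 102.7]
 -1.1 [ 79.4  95.4 100.8]
 -1.0 [72.9 87.5 92.4]
 -0.9 [63.6 76.4 80.6]
 -0.8 [60.5 72.9 77. ]
 -0.7 [65.4 78.9 83.6]
 -0.6 [74.8 90.4 95.8]
 -0.5 [ 82.7  99.8 105.9]
 -0.4 [ 86.1 103.9 110.2]
 -0.3 [ 87.9 105.8 112. ]
 -0.2 [ 91.2 109.1 115.1]
 -0.1 [ 94.4 112.2 118.1]
  0.0 [ 95.1 113.  118.9]
  0.1 [ 92.5 110.4 116.5]
  0.2 [ 88.3 106.1 112. ]
  0.3 [ 84.5 102.  107.7]
  0.4 [ 81.4  98.3 104. ]
  0.5 [78.2 94.2 99.9]
  0.6 [74.2 89.4 94.8]
  0.7 [69.4 83.6 88.5]
  0.8 [64.5 77.5 81.8]
  0.9 [64.  76.8 81. ]
  1.0 [70.1 84.1 88.8]
  1.1 [77.5 92.9 98.3]
  1.2 [ 80.3  96.4 102.1]
  1.3 [ 80.4  96.5 102.2]
  1.4 [ 79.7  95.6 101.1]
  1.5 [78.2 93.8 99.1]
  1.6 [75.4 90.5 95.6]
  1.7 [71.  85.  89.8]
  1.8 [66.  78.5 83.1]
s
 -1.8 [ 92.9 147.9 198.5]
 -1.7 [ 92.1 146.5 196.6]
 -1.6 [ 91.  145.  194.8]
 -1.5 [ 90.2 143.8 193. ]
 -1.4 [ 89.3 141.8 190.2]
 -1.3 [ 88.8 140.4 188. ]
 -1.2 [ 90.  138.6 183.9]
 -1.1 [ 92.3 137.3 179.8]
 -1.0 [ 97.3 136.6 174.1]
 -0.9 [104.5 137.2 168. ]
 -0.8 [113.2 139.3 162.7]
 -0.7 [121.5 142.3 159.4]
 -0.6 [127.7 145.5 158.2]
 -0.5 [131.5 148.1 158.5]
 -0.4 [133.6 150.  159.7]
 -0.3 [134.5 150.9 160.5]
 -0.2 [134.6 151.  160.7]
 -0.1 [134.2 150.6 160.3]
  0.0 [133.4 149.7 159.5]
  0.1 [132.5 148.5 158.4]
  0.2 [131.3 147.1 156.8]
  0.3 [130.  145.6 155.2]
  0.4 [128.4 143.9 153.4]
  0.5 [126.5 141.7 151.2]
  0.6 [124.  138.9 148.5]
  0.7 [120.9 135.5 144.9]
  0.8 [117.3 131.6 140.8]
  0.9 [113.4 127.5 136.5]
  1.0 [109.7 123.5 132.4]
  1.1 [106.  119.6 128.3]
  1.2 [102.2 115.3 123.9]
  1.3 [ 98.  110.7 119.1]
  1.4 [ 93.3 105.6 113.8]
  1.5 [ 90.  101.9 110. ]
  1.6 [ 89.9 101.8 109.9]
  1.7 [ 94.3 106.7 114.9]
  1.8 [102.1 115.2 123.6]
```

```bash
python3 - <<'E'
from h import *
v=np.load("v2.npy")
for t in(.15,.21):
  v[3]=t;print(t,(proj("s",P(v,[-35,208,20]))-[350,225])*5+[400,0],(proj("s",P(v,[35,208,20]))-[350,225])*5+[400,0],(proj("s",P(v,[35,208,0]))-[350,225])*5+[400,0])
s=status.get_state();print(s["t"],s["ee_pos"])
E
```

```text
0.15 [552.0755  63.7574] [592.1283 179.459 ] [594.8835 207.7526]
0.21 [546.6877  46.4389] [586.8423 162.3681] [592.3416 190.3889]
25.1 [0.3513 0.0485 0.2534]
```

The plate corners seen at (557,68) and (600,185) fit a tilt of 0.15. The touch height and the image both put the flat level to within a few hundredths of a radian, so I'm handing in.

```bash
python3 -c "
from cell import workorder
print(workorder.finish_job())"
```

```text
the job is handed in; nothing more can be done
None
```

I handed the job in at about 25 s: the 30 mm block stands under the roller, the plate rests on it (tilt about 0.15), and the flat faces up to within roughly 0.05 rad by my estimate (one rough top-view reading suggested up to 0.12); one jam on the dog's tail along the way briefly put 71 N on the wrist.

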